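# Fit the carrying handle to the tea-glass carrier and carry it to the mat

### The job

Draw the carrying handle out of its white packing block and slide its rod into the bore of the tea-glass carrier's hub, past the spring plunger, until the plunger snaps into the groove and the foot bears on the stop at the bottom; press it home with about 15 N for half a second, no harder, with the carrier still standing where it is. Then lift the carrier, glasses and all, clear of the table by its handle, set it down gently in the middle of the round cork mat and let go. Keep the glasses upright in the carrier and leave the other things alone.

Things in the scene. Friction and masses are not known exactly. Their poses are not given: they have to be found in the camera images.
- handle: The loose carrying handle, about 0.13 kg, 144 mm tall, upright in the block. Origin at the centre of the rod's foot, z up the rod. Round steel rod, 14 mm diameter; the lowest 14 mm taper to 5 mm diameter; a long round groove (7.5 mm diameter) lies 20 to 37 mm above the foot. On top, 118 to 144 mm above the foot, a dark wooden cross bar, 70 mm long (x), 14 mm wide (y), 26 mm tall.
- handle_grip (a point): Centre of the handle's wooden cross bar, 131 mm above the rod's foot.
- block: Fixed white packing block, 80 x 80 x 50 mm, with an upright hole of 16 mm diameter, 40 mm deep, in the middle of its top, in which the handle stands at the start. Origin at the centre of its underside.
- carrier: The loose tea-glass carrier, about 0.5 kg empty: aluminium tray 180 mm long (x), 75 mm wide (y), rim 35 mm high, walls 3 mm, with a square 40 mm hub in the middle that rises to 64 mm and has an upright round bore, 15.5 mm diameter, 52 mm deep, 2 mm chamfer. Each half of the tray holds a glass. Origin at the centre of its underside. It can slide on the table.
- carrier_mouth (a point): Centre of the bore's mouth on top of the hub, 64 mm above the carrier's underside.
- carrier_seat (a point): Centre of the bore's floor, 12 mm above the carrier's underside. A screw-set stop, 12 mm across, stands 0 to 8 mm above this floor; its height differs each time and is not measured: it must be felt. The plunger first resists when the foot is about 33 mm above this floor and snaps in at about 9 mm above it; the rod then goes freely on to the stop, which is rigid.
- plunger (a joint): Spring plunger in the hub's +y side, 19 mm below the mouth (33 mm above the bore's floor), a round-nosed pin of 7 mm diameter that stands 4.5 mm into the bore. Value in m: 0 = nose fully out, grows as the rod pushes it outward (0.003 to 0.004 while the rod rides on it); spring 5 N at 0 and 0.8 N more per mm. Near 0 again once snapped into the groove; it then holds the carrier's weight.
- glass_a: Loose tea glass, 75 mm tall, 56 mm across, 0.09 kg, standing in the -x half of the carrier about 54 mm from its middle. Origin at the centre of its underside.
- glass_b: The same glass in the +x half of the carrier.
- mat: Round cork table mat, fixed, 230 mm across, 6 mm thick. Origin at the centre of its underside.
- mug: Loose white mug, 85 mm tall, 76 mm across, a bystander. Origin at the centre of its underside.
- pot: Loose small brass pot, 100 mm tall, 84 mm across, a bystander. Origin at the centre of its underside.
- tape: Loose roll of yellow tape lying flat, 100 mm across, 45 mm tall, a bystander. Origin at the centre of its underside.
Mind the look-alikes: they are no part of the job. Leave any pink or yellow look-alike of the handle alone.

How it is judged:
By the outcome, as a careful person would: the job done as asked, in the order asked, and still so for the second after the job is handed in, with the robot touching nothing.
It also fails if it takes over 72 s, if anything falls off the work surface, if the arm or the gripper's body presses on something with over 40 N, if the wrist force passes 120 N, or if a joint passes its speed limit or range.

### The arm

A 6-joint arm with a two-finger parallel gripper is mounted at the origin on the work surface. World frame = base frame: x ahead of the robot, y to its left, z up, the work surface at z = 0. Lengths are in m, angles in rad, forces in N, time in s.
With the tool pointing down it reaches from about 0.4 to 0.825 m from the base axis. Payload 7 kg.
Tool frame: the origin (TCP) lies on the front face of the gripper's body, between the roots of the fingers; the fingertips stand ahead of it and the grasp point (between the pads) lies 54 mm ahead of it (finger_overhang is the z of the fingertips in the tool frame, in m); z points along the fingers, y is the line along which they close (so a half turn about z gives the same grasp; the last joint's range is limited). The gripper opens to 85 mm and grips with 20 to 120 N. Pads are 22 mm wide; open, the fingers measure 114 mm over their backs; the gripper's body (76 mm by 85 mm) begins 54 mm behind the grasp point. The pads swing forward as they close: fully open they stand 13 mm farther back than shut.
Start: joints at [-0.932, 0.359, 0.012, 0, -1.224, -0.288], TCP at [0.232, -0.634, 0.304] pointing down, gripper open.
Joint ranges: [-3.07, 3.07], [-1.43, 2.12], [-1.02, 1.25], [-3.03, 1.67], [-3.05, -0], [-3.03, 3.03]. Speed limits (rad/s): [2.39, 2.39, 3.01, 3.14, 3.14, 3.14].

### API

Orientations are given as a 3x3 rotation matrix whose columns are the frame's x, y, z axes.
In Python, from bench import sense, read_camera, camera_params, hand_in, finger_overhang gives the robot as it stands.
- The arm moves only by the shell command python3 -m handwheel 'ROWS' [FORCE]. ROWS is JSON, a list of rows, each an object of numbers: "grip": the finger opening in cm, from 0 to 8.54; "tx", "ty", "tz": the shift along the tool's x, y, z in cm; "roll": the turn about the tool's z in degrees. In form: [{"grip": .., "tx": .., "ty": .., "tz": .., "roll": ..}, ...]. A call has 1 to 12 rows; each row is the pose to reach, as a shift and turn from the pose commanded when the call began, along the tool's axes at that moment; what a row does not reach only later rows make up. A row lasts 1/12 s, in which the tool goes at most 41.7 mm and 7.16 degrees, less where a joint would pass 70% of its speed; a pose out of reach is approached as far as the arm can. A call with a gripper value outside its range is refused whole. The fingers move at their own pace and stop on an object; FORCE is the grip in N (left out, the last holds). Time passes only in rows, so rows that repeat a pose let the fingers close. It gives the time, the measured TCP pose, the force, the opening and the grip force at its end, in the units of the state.
- sense(): the state, without advancing time (a new reading comes with each control period).
- read_camera(name): name is "scene" or "side" or "wrist"; returns the picture (400x640x3 uint8, red, green, blue); there is no depth.
- camera_params(name): a dict with "intrinsics" (3x3 intrinsics, pixels), "pose" (4x4, takes a point from camera to world coordinates). Camera axes: x right, y up, looking along -z (the intrinsics and any distortion apply to the point x, -y, -z); pixel columns grow to the right and rows downward; lengths in m; the calibration is good to about 2 mm. The wrist camera is an equidistant fisheye: a pixel r from the principal point sees the ray r / f radians off the axis. A picture is of the moment at which its call begins: read the wrist's pose just before it. camera_params takes no time and is no camera call; for the wrist camera it gives the pose at the moment of the call.
- hand_in(): hands the job in; it is judged then, once.
The state is a dict: "clock": time; "qpos": joint angles; "qd": joint speeds; "tau": joint torques, N m; "tool_pos": TCP position; "ee_rot": TCP orientation; "contact_force": force on the tool from outside, world axes, zero at the start; "moment": the same for the moment, N m; "width": finger opening in m; "grasp_force": force on a finger pad.
Only numpy, scipy, OpenCV 4.12 (cv2) and the standard library are available. Lean on these libraries where they do the work, as an engineer would, in place of code of your own. Each camera call takes 0.05 s, during which the arm holds its last target. There are 200 camera calls.

## Working session

There is one attempt and no reset: what is moved stays moved. The work goes in short steps, Python scripts to look and compute and a shell command to move; the robot and the scene stay as the last step left them, time stands still between calls to the robot, and variables do not carry over. Pictures are saved under pics/ and viewed, at most 10 in all, crops included, and the job is handed in when it is done.

```bash
mkdir -p pics; ls; python3 - <<'E'
from bench import *
import cv2,numpy as np
print(sense(), finger_overhang)
for n in ["scene","side","wrist"]:
    p=camera_params(n); im=read_camera(n); cv2.imwrite(f"pics/{n}0.png",im[:,:,::-1]); print(n,np.round(p["intrinsics"],2).tolist(),np.round(p["pose"],4).tolist(), [k for k in p])
a=[cv2.imread(f"pics/{n}0.png") for n in ["scene","side"]]
E
```

```text
pics
{'clock': 0.0, 'qpos': array([-9.31885947e-01,  3.59385011e-01,  1.10492905e-02, -3.36505751e-04,
       -1.22407746e+00, -2.88104499e-01]), 'qd': array([ 0.00074406, -0.00121011,  0.00276269, -0.00047519, -0.00053693,
        0.00084411]), 'tau': array([ 9.94373768e-04, -5.83323276e+01,  2.93440783e+01,  6.93683267e+00,
       -5.65720489e-03, -2.31854864e-05]), 'tool_pos': array([ 0.23182859, -0.63355848,  0.30296308]), 'ee_rot': array([[-9.39135396e-01, -3.43546509e-01, -7.10097998e-04],
       [-3.43547207e-01,  9.39134232e-01,  1.48663116e-03],
       [ 1.56150394e-04,  1.64010012e-03, -9.99998643e-01]]), 'contact_force': array([ 0.63141571, -0.04953462,  0.10629143]), 'moment': array([-0.0489185 , -0.04231466,  0.00761203]), 'grasp_force': 0.0, 'width': 0.08539096654325444} 0.0726
scene [[397.98, 0.0, 326.75], [0.0, 397.98, 195.77], [0.0, 0.0, 1.0]] [[-0.3462, -0.7609, 0.5488, 1.1556], [0.938, -0.2718, 0.215, 0.1804], [-0.0145, 0.5892, 0.8079, 0.9858], [0.0, 0.0, 0.0, 1.0]] ['intrinsics', 'pose']
side [[416.4, 0.0, 317.49], [0.0, 416.4, 194.14], [0.0, 0.0, 1.0]] [[-0.9752, 0.1621, -0.1505, 0.3977], [-0.2204, -0.6565, 0.7214, 0.7688], [0.0181, 0.7368, 0.6759, 0.8767], [0.0, 0.0, 0.0, 1.0]] ['intrinsics', 'pose']
wrist [[309.71, 0.0, 315.37], [0.0, 309.71, 199.8], [0.0, 0.0, 1.0]] [[-0.3434, -0.896, -0.2814, 0.161], [0.9392, -0.3271, -0.1044, -0.6614], [0.0015, -0.3002, 0.9539, 0.3729], [0.0, 0.0, 0.0, 1.0]] ['intrinsics', 'pose']
```

View pics/scene0.png

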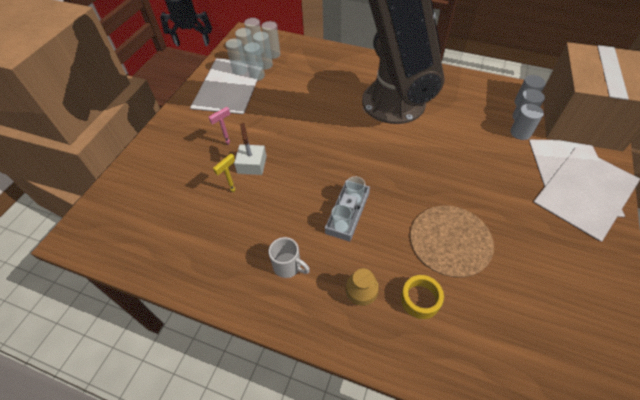

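View pics/side0.png

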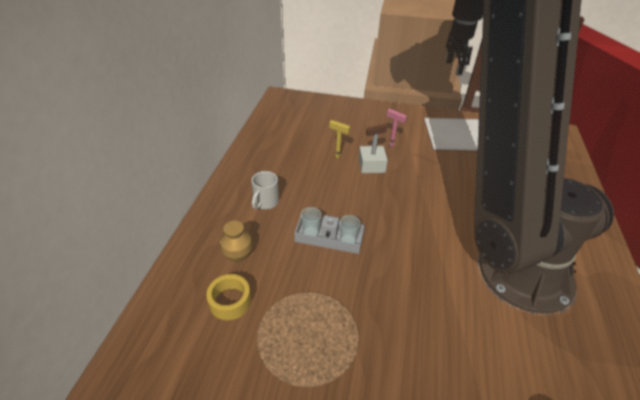

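The two views show the robot, carrier and mat. The dark wooden handle is in the white block, at scene (246,132) and side (375,135). The look-alikes are pink at scene (222,118) / side (396,120) and yellow at scene (227,168) / side (340,130). The carrier is at scene (348,207) and the mat at (452,240). I choose the dark handle in the block and check it in one close crop.

```bash
cat > h.py <<'E'
from bench import *
import cv2,numpy as np
def ray(n,px,p=None):
    p=p or camera_params(n); K=p["intrinsics"];T=np.array(p["pose"])
    d=np.array([(px[0]-K[0][2])/K[0][0],(px[1]-K[1][2])/K[1][1]])
    if n=="wrist":
        r=np.linalg.norm(d); v=np.array([*(d*(np.sin(r)/max(r,1e-9))),np.cos(r)])
    else: v=np.array([*d,1.])
    v=v*[1,-1,-1]; v=T[:3,:3]@v
    return T[:3,3],v/np.linalg.norm(v)
def onz(n,px,z,p=None):
    o,v=ray(n,px,p); return o+v*(z-o[2])/v[2]
def cross(a,b):
    (o1,d1),(o2,d2)=a,b
    s,*_=np.linalg.lstsq(np.c_[d1,-d2],o2-o1,rcond=None)
    A=o1+d1*s[0];B=o2+d2*s[1]; return (A+B)/2,np.linalg.norm(A-B)
def proj(n,X,p=None):
    p=p or camera_params(n);K=p["intrinsics"];T=np.array(p["pose"])
    v=(T[:3,:3].T@(np.array(X)-T[:3,3]))*[1,-1,-1]
    if n=="wrist":
        t=np.arctan2(np.hypot(v[0],v[1]),v[2]); u=v[:2]/np.hypot(v[0],v[1])*t
    else: u=v[:2]/v[2]
    return np.array([K[0][0]*u[0]+K[0][2],K[1][1]*u[1]+K[1][2]])
E
python3 - <<'E'
import cv2,numpy as np
from h import *
a=cv2.imread("pics/scene0.png");b=cv2.imread("pics/side0.png");w=cv2.imread("pics/wrist0.png")
f=lambda i,x,y,W,H,s:cv2.resize(i[y:y+H,x:x+W],None,fx=s,fy=s,interpolation=cv2.INTER_CUBIC)
top=np.hstack([f(a,200,95,80,60,5)[:300],f(b,330,100,80,75,5)[:300]])
bot=np.hstack([f(a,315,165,80,60,5)[:300],f(b,285,195,80,60,5)[:300]])
cv2.imwrite("pics/crop1.png",np.vstack([top,bot]))
for n,i in(("scene",a),("side",b)):
    hsv=cv2.cvtColor(i,cv2.COLOR_BGR2HSV)
    print(n,proj(n,[.6,0,0]))
E
```

```text
scene [339.79837303 233.83025181]
side [302.04927645 232.47658394]
```

View pics/crop1.png

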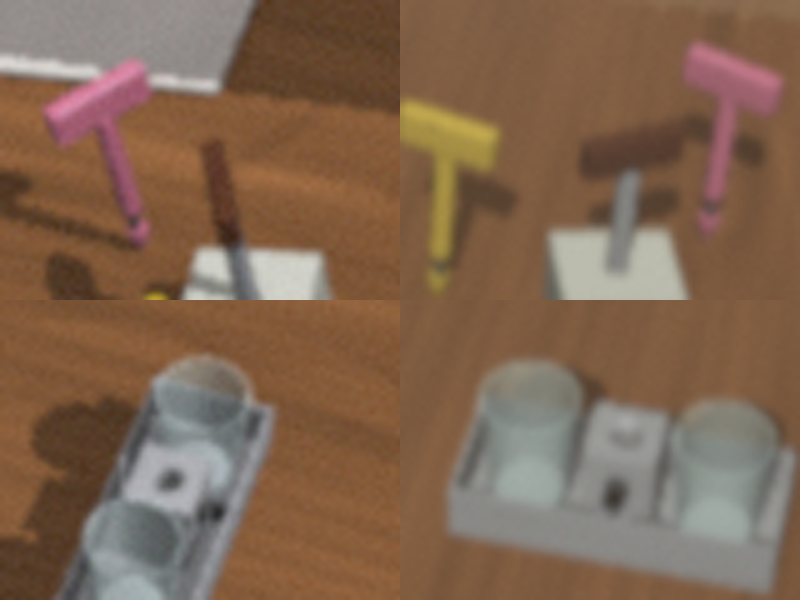

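View pics/wrist0.png

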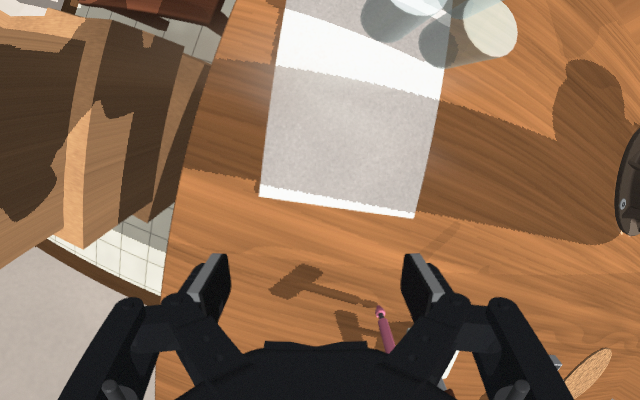

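The crop confirms the dark wooden bar on the steel rod in the white block (side ≈(376,130), scene ≈(244,132)). It also shows the carrier's hub, with the bore at scene ≈(349,201) and side ≈(330,222). The plunger (dark) is on the hub's +y face at scene (357,207) and side (328,234). The wrist view shows mainly pink and paper. Now measuring.

```bash
python3 - <<'E'
from h import *
np.set_printoptions(precision=4,suppress=True)
print("bar c",cross(ray("scene",(244.4,132.5)),ray("side",(376.7,129.8))))
print("pink",cross(ray("scene",(219.5,115)),ray("side",(396.5,116))),"yellow",cross(ray("scene",(225,165)),ray("side",(339.5,127))))
L=ray("side",(366.4,131));R=ray("side",(387,128))
print("bar ends",onz("side",(366.4,131),.14),onz("side",(387,128),.14), "scene ends",onz("scene",(242.4,124),.14),onz("scene",(246.4,141),.14))
print("mouth",onz("scene",(349,201.3),.064),onz("side",(330,221.8),.064),cross(ray("scene",(349,201.3)),ray("side",(330.2,221.6))))
print("plung",cross(ray("scene",(357.2,207)),ray("side",(328,234))))
for n in ["scene","side"]:
    i=cv2.imread(f"pics/{n}0.png");h=cv2.cvtColor(i,cv2.COLOR_BGR2HSV)
    # mat
    m=cv2.inRange(h,(5,50,110),(25,160,255))
    x0,y0,W,H=(405,200,95,80) if n=="scene" else (250,285,115,105)
    K=camera_params(n)
    # block white
    x,y,w,hh=(225,135,55,45) if n=="scene" else (350,138,50,40)
    b=cv2.inRange(h[y:y+hh,x:x+w],(0,0,150),(180,60,255))
    c=max(cv2.findContours(b,0,1)[0],key=cv2.contourArea)
    q=cv2.approxPolyDP(c,2,True)[:,0]+[x,y]
    print(n,"block",[(p.tolist(),onz(n,p,.05)[:2].round(3).tolist()) for p in q])
# mat bounds by eye
print("mat",np.mean([onz("scene",p,.006) for p in[(410.5,240),(494,240)]],0),np.mean([onz("side",p,.006) for p in[(257,338),(358.5,338)]],0))
print("tray side corners",[onz("side",p,.035)[:2] for p in [(296,232),(361.5,244)]], "bystanders",onz("scene",(285,268),.0),onz("scene",(362,290),.03),onz("scene",(423,297),.02))
E
```

```text
bar c (array([ 0.4459, -0.3562,  0.1407]), np.float64(0.0017341281404977989))
pink (array([ 0.3917, -0.4745,  0.1279]), np.float64(0.0010588721522498106)) yellow (array([ 0.5668, -0.3594,  0.1273]), np.float64(0.002812959527112093))
bar ends [ 0.4771 -0.3411  0.14  ] [ 0.4156 -0.3742  0.14  ] scene ends [ 0.4139 -0.38    0.14  ] [ 0.4737 -0.3358  0.14  ]
mouth [0.5264 0.0012 0.064 ] [0.5217 0.0009 0.064 ] (array([ 0.5227, -0.0007,  0.061 ]), np.float64(0.003749424252964629))
plung (array([0.5215, 0.0251, 0.0409]), np.float64(0.0005967808758237584))
scene block [([263, 145], [0.399, -0.332]), ([250, 145], [0.413, -0.372]), ([250, 156], [0.456, -0.35]), ([238, 152], [0.453, -0.394]), ([234, 162], [0.495, -0.386]), ([260, 164], [0.475, -0.306])]
side block [([361, 146], [0.492, -0.383]), ([362, 171], [0.47, -0.252]), ([384, 171], [0.403, -0.268]), ([386, 156], [0.404, -0.348]), ([383, 147], [0.419, -0.395]), ([378, 146], [0.436, -0.397]), ([372, 154], [0.451, -0.347]), ([370, 146], [0.463, -0.39])]
mat [0.5157 0.3041 0.006 ] [0.5072 0.3109 0.006 ]
tray side corners [array([0.6083, 0.0329]), array([0.4287, 0.0332])] bystanders [ 0.7515 -0.1046  0.    ] [0.7533 0.1123 0.03  ] [0.7146 0.2618 0.02  ]
```

```bash
python3 -m handwheel '[{"grip":8.5,"tx":-2,"ty":1.2,"tz":0,"roll":-2},{"grip":8.5,"tx":-5,"ty":3,"tz":0,"roll":-4},{"grip":8.5,"tx":-8,"ty":5,"tz":0,"roll":-6},{"grip":8.5,"tx":-11,"ty":7,"tz":0,"roll":-8},{"grip":8.5,"tx":-14,"ty":9,"tz":0,"roll":-10},{"grip":8.5,"tx":-17,"ty":11,"tz":0,"roll":-11},{"grip":8.5,"tx":-20,"ty":13,"tz":0,"roll":-11},{"grip":8.5,"tx":-23,"ty":15,"tz":0,"roll":-11},{"grip":8.5,"tx":-26,"ty":17,"tz":0,"roll":-11},{"grip":8.5,"tx":-28.6,"ty":18,"tz":0,"roll":-11},{"grip":8.5,"tx":-29.6,"ty":18.6,"tz":0,"roll":-11},{"grip":8.5,"tx":-29.6,"ty":18.6,"tz":0,"roll":-11}]' 60
python3 -m handwheel '[{"grip":8.5,"tx":0,"ty":0,"tz":0,"roll":0},{"grip":8.5,"tx":0,"ty":0,"tz":0,"roll":0}]'
python3 - <<'E'
from h import *
p=camera_params("wrist"); im=read_camera("wrist")
cv2.imwrite("pics/w1.png",im[:,:,::-1])
print(proj("wrist",[.446,-.357,.154],p),np.round(p["pose"],4).tolist())
E
```

```text
clock: 1.15
tool_pos: [0.4475, -0.3557, 0.3037]
ee_rot: [[-0.855, -0.519, 0.0], [-0.519, 0.855, 0.0], [-0.0, 0.0, -1.0]]
contact_force: [-0.5, -0.3, 0.2]
width: 0.0849
grasp_force: 0.0
clock: 1.32
tool_pos: [0.4455, -0.3579, 0.3037]
ee_rot: [[-0.856, -0.516, -0.001], [-0.516, 0.856, 0.0], [0.0, 0.0, -1.0]]
contact_force: [0.2, -0.8, 0.3]
width: 0.0848
grasp_force: 0.0
[318.28396647 210.25565766] [[-0.5162, -0.8171, -0.2567, 0.381], [0.8565, -0.4923, -0.1552, -0.3988], [0.0005, -0.2999, 0.954, 0.3736], [0.0, 0.0, 0.0, 1.0]]
```

View pics/w1.png

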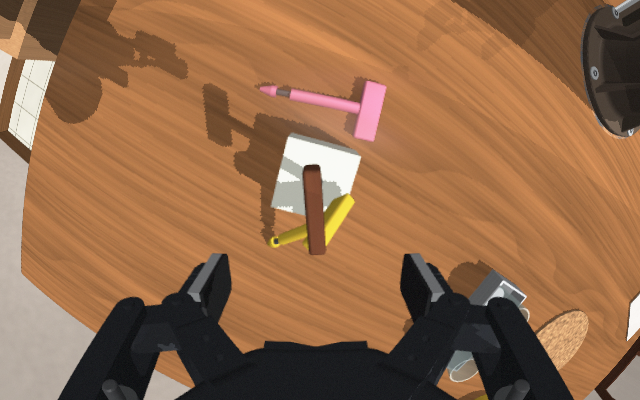

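The wrist view shows the dark bar over the block, from about (312,168) to (316,255) and nearly in line with the image's vertical. Pink lies above at (370,110) and yellow below at (335,220).

```bash
cat > bar.py <<'E'
from h import *
import sys
def bar(im,p,z,box):
    x0,y0,x1,y1=box
    h=cv2.cvtColor(im[y0:y1,x0:x1],cv2.COLOR_RGB2HSV)
    m=cv2.inRange(h,(0,60,40),(12,200,150))
    c=max(cv2.findContours(m,0,1)[0],key=cv2.contourArea)[:,0]+[x0,y0]
    W=np.array([onz("wrist",q,z,p)[:2] for q in c])
    return c,cv2.minAreaRect((W*1000).astype(np.float32))
if __name__=="__main__":
    s=sense();p=camera_params("wrist");im=read_camera("wrist")
    c,r=bar(im,p,.154,(295,155,335,262))
    print(c.min(0),c.max(0),r,s["tool_pos"],s["ee_rot"][:,0])
    print("px row colours",im[160:262:6,314].tolist())
E
python3 bar.py
```

```text
[303 165] [326 255] ((448.61407470703125, -359.1057434082031), (72.38053894042969, 13.807539939880371), 35.371150970458984) [ 0.44530872 -0.3581355   0.30374729] [-8.56737570e-01 -5.15752507e-01  2.96696236e-04]
px row colours [[250, 250, 246], [63, 39, 28], [105, 63, 43], [127, 76, 54], [127, 74, 52], [128, 77, 53], [120, 71, 49], [123, 74, 52], [125, 74, 53], [126, 73, 52], [125, 75, 53], [124, 73, 51], [124, 74, 51], [124, 73, 51], [125, 74, 51], [125, 75, 52], [168, 114, 69]]
```

```bash
python3 -m handwheel '[{"grip":8.5,"tx":-0.26,"ty":-0.15,"tz":1,"roll":-4.3},{"grip":8.5,"tx":-0.26,"ty":-0.15,"tz":3,"roll":-4.3},{"grip":8.5,"tx":-0.26,"ty":-0.15,"tz":5,"roll":-4.3},{"grip":8.5,"tx":-0.26,"ty":-0.15,"tz":7,"roll":-4.3},{"grip":8.5,"tx":-0.26,"ty":-0.15,"tz":9,"roll":-4.3},{"grip":8.5,"tx":-0.26,"ty":-0.15,"tz":10.2,"roll":-4.3},{"grip":8.5,"tx":-0.26,"ty":-0.15,"tz":10.7,"roll":-4.3},{"grip":8.5,"tx":-0.26,"ty":-0.15,"tz":10.7,"roll":-4.3},{"grip":8.5,"tx":-0.26,"ty":-0.15,"tz":10.7,"roll":-4.3}]' 20
python3 -m handwheel '[{"grip":6,"tz":0},{"grip":4,"tz":0},{"grip":3,"tz":0},{"grip":2.5,"tz":0},{"grip":2,"tz":0},{"grip":1.7,"tz":0},{"grip":1.4,"tz":0},{"grip":1.1,"tz":0},{"grip":0.8,"tz":0},{"grip":0.8,"tz":0},{"grip":0.8,"tz":0},{"grip":0.8,"tz":0}]' 20
```

```text
clock: 2.17
tool_pos: [0.4489, -0.3581, 0.1974]
ee_rot: [[-0.815, -0.579, 0.0], [-0.579, 0.815, -0.0], [0.0, -0.0, -1.0]]
contact_force: [0.5, -0.5, 0.7]
width: 0.0852
grasp_force: 0.0validation failed for argument at $[0]...
```

```bash
python3 -m handwheel '[{"grip":6,"tx":0,"ty":0,"tz":0,"roll":0},{"grip":4,"tx":0,"ty":0,"tz":0,"roll":0},{"grip":3,"tx":0,"ty":0,"tz":0,"roll":0},{"grip":2.5,"tx":0,"ty":0,"tz":0,"roll":0},{"grip":2,"tx":0,"ty":0,"tz":0,"roll":0},{"grip":1.7,"tx":0,"ty":0,"tz":0,"roll":0},{"grip":1.4,"tx":0,"ty":0,"tz":0,"roll":0},{"grip":1.1,"tx":0,"ty":0,"tz":0,"roll":0},{"grip":0.8,"tx":0,"ty":0,"tz":0,"roll":0},{"grip":0.8,"tx":0,"ty":0,"tz":0,"roll":0}]' 20
python3 -m handwheel '[{"grip":0.8,"tx":0,"ty":0,"tz":0,"roll":0},{"grip":0.8,"tx":0,"ty":0,"tz":0,"roll":0},{"grip":0.8,"tx":0,"ty":0,"tz":0,"roll":0},{"grip":0.8,"tx":0,"ty":0,"tz":0,"roll":0}]' 20
```

```text
clock: 3.0
tool_pos: [0.449, -0.3574, 0.197]
ee_rot: [[-0.815, -0.579, 0.0], [-0.579, 0.815, -0.0], [-0.0, -0.0, -1.0]]
contact_force: [-0.3, 1.1, 1.9]
width: 0.0137
grasp_force: 21.1
clock: 3.33
tool_pos: [0.449, -0.3574, 0.197]
ee_rot: [[-0.815, -0.579, 0.0], [-0.579, 0.815, -0.0], [-0.0, -0.0, -1.0]]
contact_force: [-0.7, 1.2, 2.9]
width: 0.0137
grasp_force: 21.3
```

```bash
python3 -m handwheel '[{"grip":0.8,"tx":0,"ty":0,"tz":0,"roll":0},{"grip":0.8,"tx":0,"ty":0,"tz":0,"roll":0},{"grip":0.8,"tx":0,"ty":0,"tz":0,"roll":0},{"grip":0.8,"tx":0,"ty":0,"tz":0,"roll":0},{"grip":0.8,"tx":0,"ty":0,"tz":-0.5,"roll":0},{"grip":0.8,"tx":0,"ty":0,"tz":-1,"roll":0},{"grip":0.8,"tx":0,"ty":0,"tz":-1.5,"roll":0},{"grip":0.8,"tx":0,"ty":0,"tz":-2,"roll":0}]' 70
python3 -m handwheel '[{"grip":0.8,"tx":0,"ty":0,"tz":-1,"roll":0},{"grip":0.8,"tx":0,"ty":0,"tz":-2,"roll":0},{"grip":0.8,"tx":0,"ty":0,"tz":-3,"roll":0},{"grip":0.8,"tx":0,"ty":0,"tz":-5,"roll":0},{"grip":0.8,"tx":0,"ty":0,"tz":-7,"roll":0},{"grip":0.8,"tx":0,"ty":0,"tz":-9,"roll":0},{"grip":0.8,"tx":0,"ty":0,"tz":-11,"roll":0},{"grip":0.8,"tx":0,"ty":0,"tz":-12,"roll":0},{"grip":0.8,"tx":0,"ty":0,"tz":-12,"roll":0},{"grip":0.8,"tx":0,"ty":0,"tz":-12,"roll":0}]' 70
python3 - <<'E'
from h import *
s=sense();print(s["contact_force"],s["moment"])
ims=[]
for n,(x,y) in (("scene",(200,60)),("side",(330,60))):
    i=read_camera(n)[:,:,::-1];cv2.imwrite(f"pics/{n}1.png",i)
    ims.append(cv2.resize(i[y:y+120,x:x+80],None,fx=5,fy=5,interpolation=cv2.INTER_CUBIC))
cv2.imwrite("pics/crop2.png",np.hstack(ims))
E
```

```text
clock: 4.0
tool_pos: [0.449, -0.3574, 0.2173]
ee_rot: [[-0.815, -0.579, -0.0], [-0.579, 0.815, 0.0], [0.0, 0.0, -1.0]]
contact_force: [0.3, 0.8, -0.4]
width: 0.013
grasp_force: 69.8
clock: 4.83
tool_pos: [0.449, -0.3572, 0.3371]
ee_rot: [[-0.815, -0.579, 0.001], [-0.579, 0.815, 0.0], [-0.001, -0.001, -1.0]]
contact_force: [0.0, 0.7, -2.1]
width: 0.0128
grasp_force: 69.8
[ 0.0281664   0.73062309 -2.12364766] [ 0.01046555  0.010943   -0.05217504]
```

View pics/crop2.png

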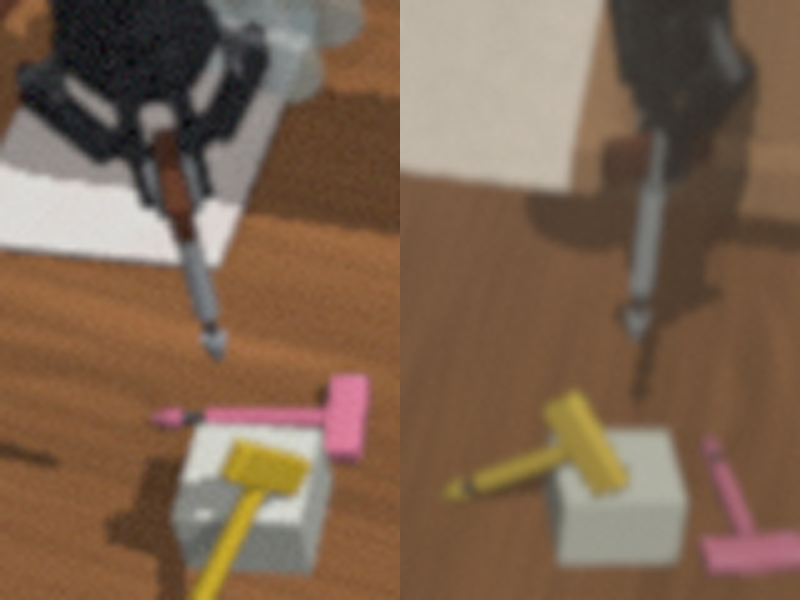

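Handle drawn out and hanging from the gripper. Its foot is at scene ≈(243.4,131.5) and side ≈(377.4,128). The pink and yellow decoys had already toppled by themselves: they are lying in the wrist view taken before I descended. Next I check the tilt and the foot position.

```bash
python3 - <<'E'
from h import *
np.set_printoptions(precision=4,suppress=True)
f=cross(ray("scene",(243.4,131.3)),ray("side",(377.4,127.8)));print("foot",f)
u=cross(ray("scene",(237.6,108.5)),ray("side",(381,92)));print("rod upper",u)
print(proj("scene",[.449,-.357,.152]),proj("side",[.449,-.357,.152]))
E
```

```text
foot (array([ 0.4452, -0.3593,  0.1453]), np.float64(0.00026474285728165045))
rod upper (array([ 0.4551, -0.3526,  0.2608]), np.float64(0.026106557340807555))
[243.0804 130.6888] [376.3196 126.2779]
```

```bash
python3 -m handwheel '[{"grip":0.8,"tx":-1,"ty":1,"tz":0,"roll":1},{"grip":0.8,"tx":-3,"ty":3,"tz":0,"roll":4},{"grip":0.8,"tx":-5.5,"ty":5,"tz":0,"roll":8},{"grip":0.8,"tx":-8,"ty":7.5,"tz":0,"roll":12},{"grip":0.8,"tx":-11,"ty":10,"tz":0,"roll":16},{"grip":0.8,"tx":-14,"ty":13,"tz":0,"roll":20},{"grip":0.8,"tx":-17,"ty":15.8,"tz":0,"roll":24},{"grip":0.8,"tx":-20,"ty":18.5,"tz":0,"roll":28},{"grip":0.8,"tx":-22.5,"ty":21,"tz":0,"roll":31},{"grip":0.8,"tx":-24.5,"ty":23,"tz":0,"roll":34},{"grip":0.8,"tx":-26,"ty":24.2,"tz":0,"roll":35.4},{"grip":0.8,"tx":-26.7,"ty":24.8,"tz":0,"roll":35.4}]' 70
python3 -m handwheel '[{"grip":0.8,"tx":0,"ty":0,"tz":0.5,"roll":0},{"grip":0.8,"tx":0,"ty":0,"tz":1.5,"roll":0},{"grip":0.8,"tx":0,"ty":0,"tz":2.5,"roll":0},{"grip":0.8,"tx":0,"ty":0,"tz":3,"roll":0},{"grip":0.8,"tx":0,"ty":0,"tz":3,"roll":0},{"grip":0.8,"tx":0,"ty":0,"tz":3,"roll":0},{"grip":0.8,"tx":0,"ty":0,"tz":3,"roll":0}]' 70
python3 - <<'E'
from h import *
s=sense();print(s["tool_pos"],s["ee_rot"].round(3).tolist(),s["contact_force"])
f=lambda i,x,y,W,H,k:cv2.resize(i[y:y+H,x:x+W],None,fx=k,fy=k,interpolation=cv2.INTER_CUBIC)
a=read_camera("scene")[:,:,::-1];b=read_camera("side")[:,:,::-1]
cv2.imwrite("pics/scene2.png",a);cv2.imwrite("pics/side2.png",b)
cv2.imwrite("pics/crop3.png",np.hstack([f(a,310,140,80,100,5),f(b,285,155,80,100,5)]))
for n in("scene","side"): print(n,proj(n,[.523,0,.12]),proj(n,[.523,0,.064]))
E
```

```text
clock: 5.93
tool_pos: [0.523, 0.0017, 0.3355]
ee_rot: [[-1.0, -0.001, -0.002], [-0.001, 1.0, -0.0], [0.002, -0.0, -1.0]]
contact_force: [-0.3, 0.1, -1.4]
width: 0.0127
grasp_force: 69.8
clock: 6.52
tool_pos: [0.5231, -0.0012, 0.3072]
ee_rot: [[-1.0, 0.001, 0.0], [0.001, 1.0, -0.0], [-0.0, -0.0, -1.0]]
contact_force: [-0.2, 0.6, -0.9]
width: 0.0127
grasp_force: 69.8
[ 0.52310616 -0.00116436  0.30715673] [[-1.0, 0.001, 0.0], [0.001, 1.0, -0.0], [-0.0, -0.0, -1.0]] [-0.17348916  0.60756028 -0.86303745]
scene [349.59501119 188.33807185] [348.96610087 200.25010399]
side [330.38559176 206.6092375 ] [329.57454897 221.49010775]
```

View pics/crop3.png

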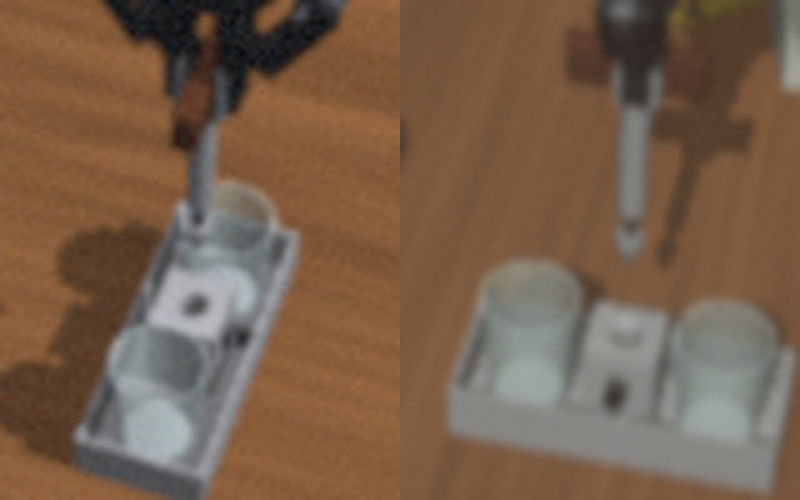

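The foot hangs just above the bore in both views (side tip ≈(330.6,207), mouth ≈(330.4,221.4); scene tip ≈(349,189), mouth ≈(349,201)). That is aligned to about 2 mm; one wrist crop will refine it.

```bash
python3 - <<'E'
from h import *
p=camera_params("wrist");im=read_camera("wrist")[:,:,::-1];cv2.imwrite("pics/w2.png",im)
for X in ([.523,-.001,.12],[.523,-.001,.064],[.523,-.001,.24]): print(proj("wrist",X,p))
import json;json.dump({k:np.array(v).tolist() for k,v in p.items()},open("w2.json","w"))
cv2.imwrite("pics/crop4.png",cv2.resize(im[150:300,215:415],None,fx=4,fy=4,interpolation=cv2.INTER_CUBIC))
E
```

```text
[316.69674301 193.4410739 ]
[316.47383165 178.27790336]
[317.65957538 260.80170064]
```

View pics/crop4.png

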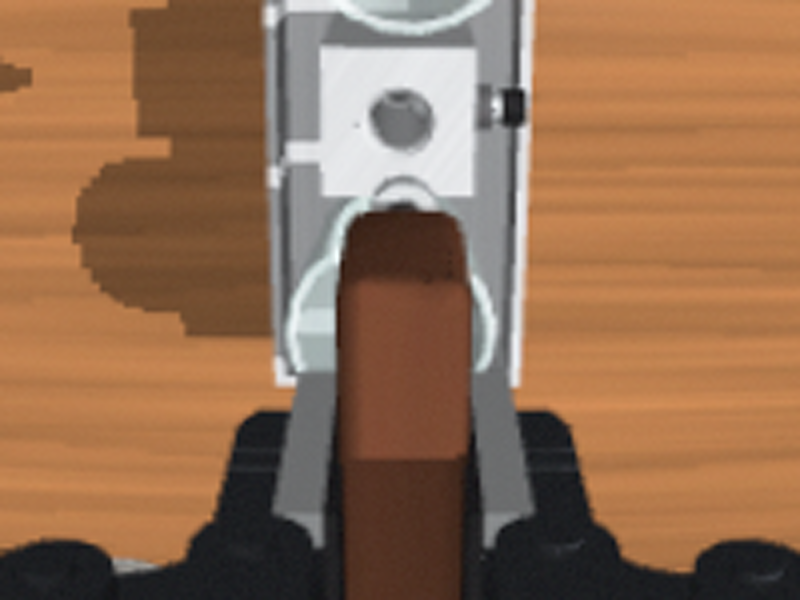

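The wrist crop shows the bore mouth at about pixel (315.5,180), the plunger to its right (+y), and the foot just visible under the bar end at (316,195). They agree to about 1 mm in y. Now a slow descent into the chamfer, feeling for lateral force.

```bash
python3 -m handwheel '[{"grip":0.8,"tx":0,"ty":-0.05,"tz":1,"roll":0},{"grip":0.8,"tx":0,"ty":-0.05,"tz":2.5,"roll":0},{"grip":0.8,"tx":0,"ty":-0.05,"tz":4,"roll":0},{"grip":0.8,"tx":0,"ty":-0.05,"tz":5,"roll":0},{"grip":0.8,"tx":0,"ty":-0.05,"tz":5.4,"roll":0},{"grip":0.8,"tx":0,"ty":-0.05,"tz":5.4,"roll":0}]' 70
python3 -m handwheel '[{"grip":0.8,"tx":0,"ty":0,"tz":0.1,"roll":0},{"grip":0.8,"tx":0,"ty":0,"tz":0.2,"roll":0},{"grip":0.8,"tx":0,"ty":0,"tz":0.3,"roll":0},{"grip":0.8,"tx":0,"ty":0,"tz":0.4,"roll":0},{"grip":0.8,"tx":0,"ty":0,"tz":0.5,"roll":0},{"grip":0.8,"tx":0,"ty":0,"tz":0.6,"roll":0},{"grip":0.8,"tx":0,"ty":0,"tz":0.6,"roll":0},{"grip":0.8,"tx":0,"ty":0,"tz":0.6,"roll":0}]' 70
python3 - <<'E'
from h import *
s=sense();print(s["contact_force"],s["moment"],s["tool_pos"])
for n in("scene","side"): cv2.imwrite(f"pics/{n}3.png",read_camera(n)[:,:,::-1])
f=lambda i,x,y,W,H,k:cv2.resize(i[y:y+H,x:x+W],None,fx=k,fy=k,interpolation=cv2.INTER_CUBIC)
p=camera_params("wrist");w=read_camera("wrist")[:,:,::-1]
cv2.imwrite("pics/crop5.png",np.hstack([f(cv2.imread("pics/scene3.png"),330,175,40,50,7),f(cv2.imread("pics/side3.png"),312,185,36,50,7),f(w,270,130,80,117,3)[:350]]))
E
```

```text
clock: 7.17
tool_pos: [0.5225, -0.0012, 0.2517]
ee_rot: [[-1.0, 0.0, -0.002], [0.0, 1.0, -0.001], [0.002, -0.001, -1.0]]
contact_force: [-0.6, -0.1, -0.3]
width: 0.0134
grasp_force: 69.8
clock: 7.83
tool_pos: [0.523, -0.0011, 0.2469]
ee_rot: [[-1.0, 0.0, -0.0], [0.0, 1.0, -0.0], [0.0, -0.0, -1.0]]
contact_force: [-0.6, 0.3, -0.7]
width: 0.0131
grasp_force: 69.8
[-0.6489728   0.33392762 -0.742532  ] [ 0.01038078 -0.00045595  0.02081057] [ 0.52295694 -0.00113085  0.24690584]
```

View pics/crop5.png

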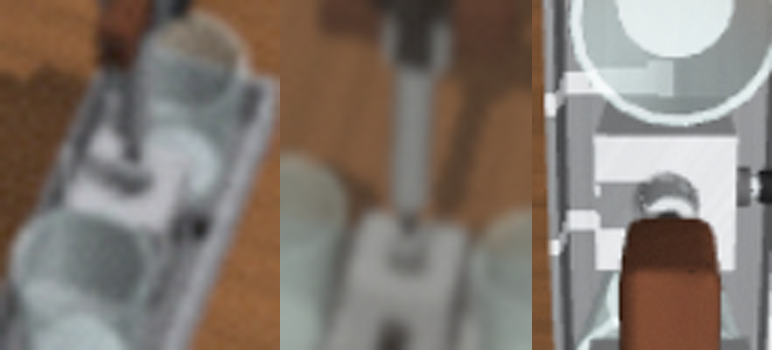

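Centred in y in the wrist part of the crop (rod arc at about the bore centre, crop column 668). The side part shows the tip in the mouth. No contact force yet, so continuing by feel.

```bash
python3 -m handwheel '[{"grip":0.8,"tx":0,"ty":0,"tz":0.1,"roll":0},{"grip":0.8,"tx":0,"ty":0,"tz":0.2,"roll":0},{"grip":0.8,"tx":0,"ty":0,"tz":0.3,"roll":0},{"grip":0.8,"tx":0,"ty":0,"tz":0.4,"roll":0},{"grip":0.8,"tx":0,"ty":0,"tz":0.4,"roll":0},{"grip":0.8,"tx":0,"ty":0,"tz":0.4,"roll":0}]' 70
python3 -c "
from bench import *
s=sense();print(s['contact_force'],s['moment'],s['tool_pos'])"
python3 -m handwheel '[{"grip":0.8,"tx":0,"ty":0,"tz":0.1,"roll":0},{"grip":0.8,"tx":0,"ty":0,"tz":0.2,"roll":0},{"grip":0.8,"tx":0,"ty":0,"tz":0.3,"roll":0},{"grip":0.8,"tx":0,"ty":0,"tz":0.3,"roll":0},{"grip":0.8,"tx":0,"ty":0,"tz":0.3,"roll":0}]' 70
python3 -c "
from bench import *
s=sense();print(s['contact_force'],s['moment'],s['tool_pos'])"
```

```text
clock: 8.48
tool_pos: [0.5229, -0.0011, 0.2428]
ee_rot: [[-1.0, -0.0, -0.0], [-0.0, 1.0, -0.0], [0.0, -0.0, -1.0]]
contact_force: [-0.7, -0.9, -1.6]
width: 0.0129
grasp_force: 69.8
[-0.66175161 -0.93119463 -1.62905036] [ 0.02812438 -0.0275087  -0.07361191] [ 0.522944   -0.0011428   0.24281382]
clock: 8.9
tool_pos: [0.5229, -0.0011, 0.2398]
ee_rot: [[-1.0, -0.0, -0.0], [-0.0, 1.0, -0.0], [0.0, -0.0, -1.0]]
contact_force: [-0.0, -0.3, -1.3]
width: 0.013
grasp_force: 69.8
[-0.02480452 -0.25907195 -1.32236863] [-0.03332663 -0.03032647 -0.03625876] [ 0.52294586 -0.00112745  0.23982879]
```

```bash
python3 -m handwheel '[{"grip":0.8,"tx":0,"ty":0,"tz":0.1,"roll":0},{"grip":0.8,"tx":0,"ty":0,"tz":0.2,"roll":0},{"grip":0.8,"tx":0,"ty":0,"tz":0.3,"roll":0},{"grip":0.8,"tx":0,"ty":0,"tz":0.4,"roll":0},{"grip":0.8,"tx":0,"ty":0,"tz":0.4,"roll":0}]' 70
python3 -c "
from bench import *
s=sense();print(s['contact_force'],s['moment'],s['tool_pos'])"
python3 -m handwheel '[{"grip":0.8,"tx":0,"ty":0,"tz":0.1,"roll":0},{"grip":0.8,"tx":0,"ty":0,"tz":0.2,"roll":0},{"grip":0.8,"tx":0,"ty":0,"tz":0.3,"roll":0},{"grip":0.8,"tx":0,"ty":0,"tz":0.4,"roll":0},{"grip":0.8,"tx":0,"ty":0,"tz":0.4,"roll":0}]' 70
python3 -c "
from bench import *
s=sense();print(s['contact_force'],s['moment'],s['tool_pos'])"
```

```text
clock: 9.32
tool_pos: [0.5229, -0.0013, 0.2357]
ee_rot: [[-1.0, 0.0, -0.0], [0.0, 1.0, -0.0], [0.0, -0.0, -1.0]]
contact_force: [-0.3, -1.6, -1.0]
width: 0.0126
grasp_force: 69.8
[-0.31782536 -1.6000617  -1.03471662] [-0.52109037 -0.06710875 -0.0392224 ] [ 0.52287557 -0.00127157  0.23567963]
clock: 9.73
tool_pos: [0.5229, -0.0012, 0.2317]
ee_rot: [[-1.0, 0.0, -0.0], [0.0, 1.0, -0.0], [0.0, -0.0, -1.0]]
contact_force: [0.1, -1.9, -0.3]
width: 0.0134
grasp_force: 69.8
[ 0.13061681 -1.89254713 -0.29946926] [-0.88815074 -0.10113043 -0.04597361] [ 0.52292096 -0.00121938  0.23169336]
```

```bash
python3 -m handwheel '[{"grip":0.8,"tx":0,"ty":-0.05,"tz":0,"roll":0},{"grip":0.8,"tx":0,"ty":-0.05,"tz":0,"roll":0},{"grip":0.8,"tx":0,"ty":-0.05,"tz":0,"roll":0}]' 70
python3 -c "
from bench import *
s=sense();print(s['contact_force'],s['moment'],s['tool_pos'])"
python3 -m handwheel '[{"grip":0.8,"tx":0,"ty":-0.05,"tz":0,"roll":0},{"grip":0.8,"tx":0,"ty":-0.05,"tz":0,"roll":0},{"grip":0.8,"tx":0,"ty":-0.05,"tz":0,"roll":0}]' 70
python3 -c "
from bench import *
s=sense();print(s['contact_force'],s['moment'],s['tool_pos'])"
```

```text
clock: 9.98
tool_pos: [0.523, -0.0015, 0.2318]
ee_rot: [[-1.0, 0.0, -0.0], [0.0, 1.0, 0.0], [0.0, 0.0, -1.0]]
contact_force: [-0.3, -1.1, -1.3]
width: 0.0127
grasp_force: 69.9
[-0.27101999 -1.11567399 -1.27660109] [-0.3525501   0.04994481  0.02887649] [ 0.52295288 -0.00150958  0.23183683]
clock: 10.23
tool_pos: [0.523, -0.002, 0.2319]
ee_rot: [[-1.0, 0.0, 0.0], [0.0, 1.0, 0.0], [-0.0, 0.0, -1.0]]
contact_force: [-0.8, 0.4, -0.6]
width: 0.013
grasp_force: 69.8
[-0.84103881  0.36996891 -0.56032125] [ 0.02883769 -0.00661982  0.01376243] [ 0.52302679 -0.00197397  0.23192637]
```

```bash
python3 -m handwheel '[{"grip":0.8,"tx":0,"ty":-0.08,"tz":0,"roll":0},{"grip":0.8,"tx":0,"ty":-0.08,"tz":0.1,"roll":0},{"grip":0.8,"tx":0,"ty":-0.08,"tz":0.2,"roll":0},{"grip":0.8,"tx":0,"ty":-0.08,"tz":0.3,"roll":0},{"grip":0.8,"tx":0,"ty":-0.08,"tz":0.4,"roll":0}]' 70
python3 -c "
from bench import *
s=sense();print(s['contact_force'],s['moment'],s['tool_pos'])"
python3 -m handwheel '[{"grip":0.8,"tx":0,"ty":0,"tz":0.1,"roll":0},{"grip":0.8,"tx":0,"ty":0,"tz":0.2,"roll":0},{"grip":0.8,"tx":0,"ty":0,"tz":0.3,"roll":0},{"grip":0.8,"tx":0,"ty":0,"tz":0.4,"roll":0}]' 70
python3 -c "
from bench import *
s=sense();print(s['contact_force'],s['moment'],s['tool_pos'])"
```

```text
clock: 10.65
tool_pos: [0.523, -0.0029, 0.2278]
ee_rot: [[-1.0, 0.0, -0.0], [0.0, 1.0, -0.0], [0.0, -0.0, -1.0]]
contact_force: [-0.4, 0.5, -0.6]
width: 0.0127
grasp_force: 69.9
[-0.38539174  0.48243152 -0.592747  ] [-0.18224343  0.00249325 -0.00997969] [ 0.52296306 -0.00293477  0.2277666 ]
clock: 10.98
tool_pos: [0.5231, -0.003, 0.2241]
ee_rot: [[-1.0, -0.0, 0.0], [-0.0, 1.0, -0.0], [-0.0, -0.0, -1.0]]
contact_force: [-0.7, -0.9, 2.4]
width: 0.013
grasp_force: 70.4
[-0.68950852 -0.86050558  2.38109721] [-0.4645722   0.31901612 -0.04899007] [ 0.52311597 -0.00299053  0.22412956]
```

```bash
python3 -m handwheel '[{"grip":0.8,"tx":0.03,"ty":0,"tz":0.1,"roll":0},{"grip":0.8,"tx":0.03,"ty":0,"tz":0.2,"roll":0},{"grip":0.8,"tx":0.03,"ty":0,"tz":0.3,"roll":0},{"grip":0.8,"tx":0.03,"ty":0,"tz":0.4,"roll":0}]' 70
python3 -c "
from bench import *
s=sense();print(s['contact_force'],s['moment'],s['tool_pos'])"
python3 -m handwheel '[{"grip":0.8,"tx":0,"ty":0,"tz":0.1,"roll":0},{"grip":0.8,"tx":0,"ty":0,"tz":0.2,"roll":0},{"grip":0.8,"tx":0,"ty":0,"tz":0.3,"roll":0},{"grip":0.8,"tx":0,"ty":0,"tz":0.4,"roll":0}]' 70
python3 -c "
from bench import *
s=sense();print(s['contact_force'],s['moment'],s['tool_pos'])"
```

```text
clock: 11.32
tool_pos: [0.5231, -0.0029, 0.2204]
ee_rot: [[-1.0, -0.0, 0.001], [-0.0, 1.0, -0.0], [-0.001, -0.0, -1.0]]
contact_force: [-1.0, -1.9, 9.8]
width: 0.0129
grasp_force: 71.4
[-1.04656157 -1.91594803  9.75400466] [-0.58468925  0.65414589 -0.00070807] [ 0.52308727 -0.00294192  0.22039416]
clock: 11.65
tool_pos: [0.5228, -0.003, 0.2162]
ee_rot: [[-1.0, 0.0, 0.001], [0.0, 1.0, 0.0], [-0.001, 0.0, -1.0]]
contact_force: [0.9, -2.4, 5.4]
width: 0.0131
grasp_force: 70.7
[ 0.91974829 -2.37270268  5.35912571] [-1.02847749 -0.11261619 -0.04321083] [ 0.52277683 -0.00296469  0.21620259]
```

```bash
python3 -m handwheel '[{"grip":0.8,"tx":0,"ty":-0.05,"tz":0.1,"roll":0},{"grip":0.8,"tx":0,"ty":-0.05,"tz":0.2,"roll":0},{"grip":0.8,"tx":0,"ty":-0.05,"tz":0.3,"roll":0},{"grip":0.8,"tx":0,"ty":-0.05,"tz":0.4,"roll":0}]' 70
python3 -c "
from bench import *
s=sense();print(s['contact_force'],s['moment'],s['tool_pos'])"
python3 -m handwheel '[{"grip":0.8,"tx":0,"ty":0,"tz":0.1,"roll":0},{"grip":0.8,"tx":0,"ty":0,"tz":0.2,"roll":0},{"grip":0.8,"tx":0,"ty":0,"tz":0.3,"roll":0}]' 70
python3 -c "
from bench import *
s=sense();print(s['contact_force'],s['moment'],s['tool_pos'])"
```

```text
clock: 11.98
tool_pos: [0.5229, -0.0033, 0.2121]
ee_rot: [[-1.0, -0.0, 0.001], [-0.0, 1.0, 0.0], [-0.001, 0.0, -1.0]]
contact_force: [-0.1, -0.7, 3.0]
width: 0.0131
grasp_force: 70.4
[-0.07645971 -0.74528555  3.02587579] [-0.12558502  0.37794693  0.03440302] [ 0.52292788 -0.00326168  0.2120714 ]
clock: 12.23
tool_pos: [0.5224, -0.0032, 0.2082]
ee_rot: [[-1.0, 0.0, -0.001], [0.0, 1.0, 0.0], [0.001, 0.0, -1.0]]
contact_force: [-0.2, 0.2, -0.7]
width: 0.0128
grasp_force: 69.9
[-0.1621148   0.21933121 -0.66447198] [ 0.32088312 -0.1675056   0.01482432] [ 0.5224205 -0.003212   0.2082159]
```

```bash
cat > ok.py <<'E'
from bench import sense
import sys
s=sense();f=s["contact_force"];print(f.round(1),s["moment"].round(2),s["tool_pos"].round(4),round(s["clock"],2))
sys.exit(f[2]>4)
E
python3 -m handwheel '[{"grip":0.8,"tx":0,"ty":0.02,"tz":0.05,"roll":0},{"grip":0.8,"tx":0,"ty":0.02,"tz":0.05,"roll":0}]' >/dev/null; python3 ok.py &&
python3 -m handwheel '[{"grip":0.8,"tx":0,"ty":0,"tz":0.05,"roll":0},{"grip":0.8,"tx":0,"ty":0,"tz":0.05,"roll":0}]' >/dev/null; python3 ok.py &&
python3 -m handwheel '[{"grip":0.8,"tx":0,"ty":0,"tz":0.05,"roll":0},{"grip":0.8,"tx":0,"ty":0,"tz":0.05,"roll":0}]' >/dev/null; python3 ok.py &&
python3 -m handwheel '[{"grip":0.8,"tx":0,"ty":0,"tz":0.05,"roll":0},{"grip":0.8,"tx":0,"ty":0,"tz":0.05,"roll":0}]' >/dev/null; python3 ok.py
```

```text
[ 0.2  1.6 -1.2] [ 0.33 -0.15  0.  ] [ 0.5224 -0.0031  0.2078] 12.4
[ 0.2  1.6 -1.2] [ 0.33 -0.15  0.  ] [ 0.5224 -0.0031  0.2078] 12.4
[ 0.2  1.6 -1.2] [ 0.33 -0.15  0.  ] [ 0.5224 -0.0031  0.2078] 12.4
[ 0.2  1.6 -1.2] [ 0.33 -0.15  0.  ] [ 0.5224 -0.0031  0.2078] 12.4False
False
False
False
```

```bash
sed -i 's/sys.exit(f\[2\]>4)/sys.exit(int(f[2]>4))/' ok.py
python3 -m handwheel '[{"grip":0.8,"tx":0,"ty":0.02,"tz":0.05,"roll":0},{"grip":0.8,"tx":0,"ty":0.02,"tz":0.05,"roll":0}]' >/dev/null && python3 ok.py &&
python3 -m handwheel '[{"grip":0.8,"tx":0,"ty":0,"tz":0.05,"roll":0},{"grip":0.8,"tx":0,"ty":0,"tz":0.05,"roll":0}]' >/dev/null && python3 ok.py &&
python3 -m handwheel '[{"grip":0.8,"tx":0,"ty":0,"tz":0.05,"roll":0},{"grip":0.8,"tx":0,"ty":0,"tz":0.05,"roll":0}]' >/dev/null && python3 ok.py &&
python3 -m handwheel '[{"grip":0.8,"tx":0,"ty":0,"tz":0.05,"roll":0},{"grip":0.8,"tx":0,"ty":0,"tz":0.05,"roll":0}]' >/dev/null && python3 ok.py
```

```text
[ 0.  -0.4 -0.9] [ 0.06  0.02 -0.  ] [ 0.5225 -0.003   0.2076] 12.57
[-0.4  0.9 -0.3] [-0.02 -0.01  0.03] [ 0.5226 -0.0031  0.2073] 12.73
[ 0.2  0.2 -1. ] [ 0.   -0.    0.04] [ 0.5226 -0.003   0.2068] 12.9
[ 0.6 -0.9 -0.7] [-0.03  0.03 -0.01] [ 0.5226 -0.003   0.2063] 13.07
```

Free of all contact. Feeling on towards the stop.

```bash

python3 -m handwheel '[{"grip":0.8,"tx":0,"ty":0,"tz":0.05,"roll":0},{"grip":0.8,"tx":0,"ty":0,"tz":0.05,"roll":0}]' >/dev/null && python3 ok.py &&
python3 -m handwheel '[{"grip":0.8,"tx":0,"ty":0,"tz":0.05,"roll":0},{"grip":0.8,"tx":0,"ty":0,"tz":0.05,"roll":0}]' >/dev/null && python3 ok.py &&
python3 -m handwheel '[{"grip":0.8,"tx":0,"ty":0,"tz":0.05,"roll":0},{"grip":0.8,"tx":0,"ty":0,"tz":0.05,"roll":0}]' >/dev/null && python3 ok.py &&
python3 -m handwheel '[{"grip":0.8,"tx":0,"ty":0,"tz":0.05,"roll":0},{"grip":0.8,"tx":0,"ty":0,"tz":0.05,"roll":0}]' >/dev/null && python3 ok.py &&
python3 -m handwheel '[{"grip":0.8,"tx":0,"ty":0,"tz":0.05,"roll":0},{"grip":0.8,"tx":0,"ty":0,"tz":0.05,"roll":0}]' >/dev/null && python3 ok.py &&
python3 -m handwheel '[{"grip":0.8,"tx":0,"ty":0,"tz":0.05,"roll":0},{"grip":0.8,"tx":0,"ty":0,"tz":0.05,"roll":0}]' >/dev/null && python3 ok.py &&
python3 -m handwheel '[{"grip":0.8,"tx":0,"ty":0,"tz":0.05,"roll":0},{"grip":0.8,"tx":0,"ty":0,"tz":0.05,"roll":0}]' >/dev/null && python3 ok.py &&
python3 -m handwheel '[{"grip":0.8,"tx":0,"ty":0,"tz":0.05,"roll":0},{"grip":0.8,"tx":0,"ty":0,"tz":0.05,"roll":0}]' >/dev/null && python3 ok.py
```

```text
[ 0.1  0.2 -1.1] [ 0.    0.   -0.04] [ 0.5226 -0.003   0.2058] 13.23
[-0.2 -0.7 -2.1] [-0.01 -0.04  0.06] [ 0.5226 -0.003   0.2053] 13.4
[-0.4  0.3 -0.8] [-0.03  0.02 -0.05] [ 0.5226 -0.003   0.2048] 13.57
[ 1.3 -1.  -1.5] [ 0.09 -0.02 -0.05] [ 0.5226 -0.003   0.2043] 13.73
[-1.6 -0.7 -0.4] [ 0.03  0.07 -0.02] [ 0.5226 -0.003   0.2038] 13.9
[-0.9 -0.6  0.2] [ 0.02  0.03 -0.02] [ 0.5226 -0.003   0.2033] 14.07
[-0.1 -0.3 -1.5] [-0.02 -0.01  0.  ] [ 0.5226 -0.003   0.2028] 14.23
[ 0.1  0.6 -1.1] [-0.01  0.02 -0.01] [ 0.5227 -0.003   0.2023] 14.4
```

```bash

python3 -m handwheel '[{"grip":0.8,"tx":0,"ty":0,"tz":0.05,"roll":0},{"grip":0.8,"tx":0,"ty":0,"tz":0.05,"roll":0}]' >/dev/null && python3 ok.py &&
python3 -m handwheel '[{"grip":0.8,"tx":0,"ty":0,"tz":0.05,"roll":0},{"grip":0.8,"tx":0,"ty":0,"tz":0.05,"roll":0}]' >/dev/null && python3 ok.py &&
python3 -m handwheel '[{"grip":0.8,"tx":0,"ty":0,"tz":0.05,"roll":0},{"grip":0.8,"tx":0,"ty":0,"tz":0.05,"roll":0}]' >/dev/null && python3 ok.py &&
python3 -m handwheel '[{"grip":0.8,"tx":0,"ty":0,"tz":0.05,"roll":0},{"grip":0.8,"tx":0,"ty":0,"tz":0.05,"roll":0}]' >/dev/null && python3 ok.py &&
python3 -m handwheel '[{"grip":0.8,"tx":0,"ty":0,"tz":0.05,"roll":0},{"grip":0.8,"tx":0,"ty":0,"tz":0.05,"roll":0}]' >/dev/null && python3 ok.py &&
python3 -m handwheel '[{"grip":0.8,"tx":0,"ty":0,"tz":0.05,"roll":0},{"grip":0.8,"tx":0,"ty":0,"tz":0.05,"roll":0}]' >/dev/null && python3 ok.py &&
python3 -m handwheel '[{"grip":0.8,"tx":0,"ty":0,"tz":0.05,"roll":0},{"grip":0.8,"tx":0,"ty":0,"tz":0.05,"roll":0}]' >/dev/null && python3 ok.py &&
python3 -m handwheel '[{"grip":0.8,"tx":0,"ty":0,"tz":0.05,"roll":0},{"grip":0.8,"tx":0,"ty":0,"tz":0.05,"roll":0}]' >/dev/null && python3 ok.py
```

```text
[ 1.5  0.  -1.7] [-0.01  0.01 -0.01] [ 0.5226 -0.003   0.2018] 14.57
[ 0.2 -0.3 -2.2] [-0.01 -0.03 -0.04] [ 0.5226 -0.003   0.2013] 14.73
[ 0.3 -0.1 -1. ] [ 0.02 -0.01 -0.  ] [ 0.5226 -0.003   0.2008] 14.9
[ 0.3  0.1 -1.2] [ 0.02  0.01 -0.01] [ 0.5226 -0.003   0.2003] 15.07
[-1.1 -0.   0.8] [0.   0.08 0.03] [ 0.5228 -0.003   0.2   ] 15.23
[-2.2 -0.9  4. ] [0.06 0.49 0.02] [ 0.5229 -0.003   0.1998] 15.4
```

Stop felt at TCP z ≈ 0.200. Now building the press.

```bash

python3 -m handwheel '[{"grip":0.8,"tx":0,"ty":0,"tz":0.03,"roll":0},{"grip":0.8,"tx":0,"ty":0,"tz":0.03,"roll":0}]' >/dev/null ; python3 ok.py
python3 -m handwheel '[{"grip":0.8,"tx":0,"ty":0,"tz":0.03,"roll":0},{"grip":0.8,"tx":0,"ty":0,"tz":0.03,"roll":0}]' >/dev/null ; python3 ok.py
```

```text
[-0.7 -0.8  6.7] [0.07 0.74 0.07] [ 0.523  -0.003   0.1998] 15.57
[-2.  -0.2  8.2] [0.12 1.04 0.02] [ 0.5231 -0.003   0.1997] 15.73
```

```bash

python3 -m handwheel '[{"grip":0.8,"tx":0.03,"ty":0,"tz":0.04,"roll":0},{"grip":0.8,"tx":0.03,"ty":0,"tz":0.04,"roll":0}]' >/dev/null ; python3 ok.py
python3 -m handwheel '[{"grip":0.8,"tx":0.03,"ty":0,"tz":0.04,"roll":0},{"grip":0.8,"tx":0.03,"ty":0,"tz":0.04,"roll":0}]' >/dev/null ; python3 ok.py
```

```text
[-1.7 -0.  10. ] [ 0.08  1.03 -0.01] [ 0.523  -0.003   0.1996] 15.9
[-1.9  0.4 12.2] [ 0.09  1.07 -0.01] [ 0.5229 -0.003   0.1995] 16.07
```

```bash

python3 -m handwheel '[{"grip":0.8,"tx":0,"ty":0,"tz":0.02,"roll":0},{"grip":0.8,"tx":0,"ty":0,"tz":0.02,"roll":0},{"grip":0.8,"tx":0,"ty":0,"tz":0.02,"roll":0}]' >/dev/null ; python3 ok.py
python3 -m handwheel '[{"grip":0.8,"tx":0,"ty":0,"tz":0,"roll":0},{"grip":0.8,"tx":0,"ty":0,"tz":0,"roll":0},{"grip":0.8,"tx":0,"ty":0,"tz":0,"roll":0}]' >/dev/null ; python3 ok.py
python3 -m handwheel '[{"grip":0.8,"tx":0,"ty":0,"tz":0,"roll":0},{"grip":0.8,"tx":0,"ty":0,"tz":0,"roll":0},{"grip":0.8,"tx":0,"ty":0,"tz":0,"roll":0}]' >/dev/null ; python3 ok.py
python3 -m handwheel '[{"grip":0.8,"tx":0,"ty":0,"tz":0,"roll":0},{"grip":0.8,"tx":0,"ty":0,"tz":0,"roll":0}]' >/dev/null ; python3 ok.py
```

```text
[-1.8 -0.2 12.9] [ 0.06  1.3  -0.03] [ 0.523  -0.003   0.1995] 16.32
[-3.3 -0.8 14.1] [ 0.11  1.29 -0.02] [ 0.523  -0.003   0.1995] 16.57
[-3.   0.1 13.5] [ 0.09  1.29 -0.02] [ 0.523  -0.003   0.1995] 16.82
[-2.6 -0.4 14. ] [ 0.05  1.25 -0.01] [ 0.523  -0.003   0.1995] 16.98
```

Pressed at about 15 N (about 1.2 N of the reading is the handle's own weight) for 0.7 s. Relieving, then taking up the groove slack slowly.

```bash

python3 -m handwheel '[{"grip":0.8,"tx":0,"ty":0,"tz":-0.1,"roll":0},{"grip":0.8,"tx":0,"ty":0,"tz":-0.2,"roll":0},{"grip":0.8,"tx":0,"ty":0,"tz":-0.3,"roll":0},{"grip":0.8,"tx":0,"ty":0,"tz":-0.4,"roll":0},{"grip":0.8,"tx":0,"ty":0,"tz":-0.5,"roll":0},{"grip":0.8,"tx":0,"ty":0,"tz":-0.6,"roll":0},{"grip":0.8,"tx":0,"ty":0,"tz":-0.7,"roll":0},{"grip":0.8,"tx":0,"ty":0,"tz":-0.8,"roll":0}]' 90 >/dev/null ; python3 ok.py
python3 -m handwheel '[{"grip":0.8,"tx":0,"ty":0,"tz":-0.1,"roll":0},{"grip":0.8,"tx":0,"ty":0,"tz":-0.2,"roll":0},{"grip":0.8,"tx":0,"ty":0,"tz":-0.3,"roll":0},{"grip":0.8,"tx":0,"ty":0,"tz":-0.4,"roll":0},{"grip":0.8,"tx":0,"ty":0,"tz":-0.5,"roll":0},{"grip":0.8,"tx":0,"ty":0,"tz":-0.6,"roll":0},{"grip":0.8,"tx":0,"ty":0,"tz":-0.7,"roll":0},{"grip":0.8,"tx":0,"ty":0,"tz":-0.8,"roll":0}]' 90 >/dev/null ; python3 ok.py
python3 - <<'E'
from h import *
from scipy.optimize import least_squares
for n,(x,y,w,h,g) in dict(scene=(400,195,105,90,(452,240)),side=(245,280,125,110,(308,338))).items():
    i=cv2.imread(f"pics/{n}0.png");lab=cv2.GaussianBlur(cv2.cvtColor(i,cv2.COLOR_BGR2LAB),(3,3),0).astype(float)
    c=np.median(lab[g[1]-15:g[1]+15,g[0]-15:g[0]+15].reshape(-1,3),0); wd=np.median(lab[y:y+8,x:x+w].reshape(-1,3),0)
    L=lab[y:y+h,x:x+w]; m=(np.linalg.norm(L-c,axis=2)<np.linalg.norm(L-wd,axis=2)).astype(np.uint8)
    m=cv2.morphologyEx(cv2.morphologyEx(m,cv2.MORPH_CLOSE,np.ones((5,5))),cv2.MORPH_OPEN,np.ones((9,9)))
    k=cv2.convexHull(max(cv2.findContours(m,0,1)[0],key=cv2.contourArea))[:,0]+[x,y]
    P=np.array([onz(n,q,.006)[:2] for q in k])
    r=least_squares(lambda v:np.hypot(*(P-v[:2]).T)-v[2],[.51,.307,.115],loss="soft_l1",f_scale=.003)
    print(n,c,wd,r.x.round(4),np.abs(r.fun).mean().round(4),k.min(0),k.max(0))
E
```

```text
[ 1.6  0.3 -2.4] [ 0.25 -0.26  0.03] [ 0.5221 -0.003   0.2058] 17.65
[ 0.3 -0.1 -7.8] [ 0.01 -0.02 -0.01] [ 0.5215 -0.0031  0.2133] 18.32
scene [138. 138. 153.] [106. 141. 154.] [0.5112 0.3024 0.1136] 0.0006 [412 206] [493 275]
side [130. 136. 150.] [105. 139. 150.] [0.5104 0.3038 0.1139] 0.0006 [258 293] [357 386]
```

Mat centre is (0.511, 0.303), agreeing in both views. The carrier's weight is on the handle (−7.8 N). Lift on.

```bash

python3 -m handwheel '[{"grip":0.8,"tx":0,"ty":0,"tz":-0.2,"roll":0},{"grip":0.8,"tx":0,"ty":0,"tz":-0.5,"roll":0},{"grip":0.8,"tx":0,"ty":0,"tz":-1,"roll":0},{"grip":0.8,"tx":0,"ty":0,"tz":-1.6,"roll":0},{"grip":0.8,"tx":0,"ty":0,"tz":-2.3,"roll":0},{"grip":0.8,"tx":0,"ty":0,"tz":-3,"roll":0},{"grip":0.8,"tx":0,"ty":0,"tz":-3.7,"roll":0},{"grip":0.8,"tx":0,"ty":0,"tz":-4.4,"roll":0},{"grip":0.8,"tx":0,"ty":0,"tz":-5.1,"roll":0},{"grip":0.8,"tx":0,"ty":0,"tz":-5.6,"roll":0},{"grip":0.8,"tx":0,"ty":0,"tz":-5.9,"roll":0},{"grip":0.8,"tx":0,"ty":0,"tz":-6,"roll":0}]' 90 >/dev/null ; python3 ok.py
python3 - <<'E'
from h import *
f=lambda i,x,y,W,H,k:cv2.resize(i[y:y+H,x:x+W],None,fx=k,fy=k,interpolation=cv2.INTER_CUBIC)
a=read_camera("scene")[:,:,::-1];b=read_camera("side")[:,:,::-1]
cv2.imwrite("pics/crop6.png",np.hstack([f(a,290,110,110,150,3.6),f(b,265,130,110,150,3.6)]))
E
```

```text
[ 0.6 -0.3 -8.8] [-0.01 -0.04 -0.  ] [ 0.5222 -0.003   0.2745] 19.32
```

View pics/crop6.png

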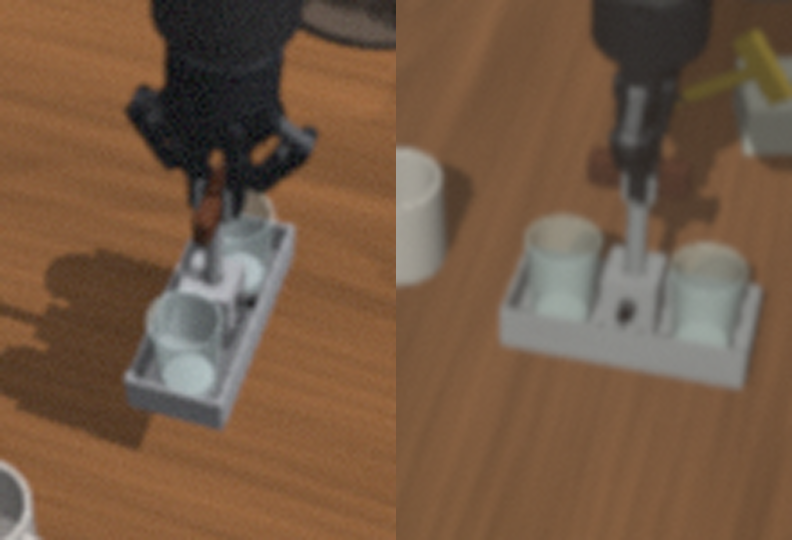

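The carrier hangs level from the handle with both glasses upright, well clear of the table. All ten pictures are now used, so the rest goes by numbers. Carrying it to the mat.

```bash

python3 -m handwheel '[{"grip":0.8,"tx":0.05,"ty":0.3,"tz":0,"roll":0},{"grip":0.8,"tx":0.1,"ty":0.9,"tz":0,"roll":0},{"grip":0.8,"tx":0.15,"ty":1.8,"tz":0,"roll":0},{"grip":0.8,"tx":0.2,"ty":3,"tz":0,"roll":0},{"grip":0.8,"tx":0.25,"ty":4.3,"tz":0,"roll":0},{"grip":0.8,"tx":0.3,"ty":5.6,"tz":0,"roll":0},{"grip":0.8,"tx":0.35,"ty":6.9,"tz":0,"roll":0},{"grip":0.8,"tx":0.4,"ty":8.2,"tz":0,"roll":0},{"grip":0.8,"tx":0.45,"ty":9.5,"tz":0,"roll":0},{"grip":0.8,"tx":0.5,"ty":10.8,"tz":0,"roll":0},{"grip":0.8,"tx":0.55,"ty":12.1,"tz":0,"roll":0},{"grip":0.8,"tx":0.6,"ty":13.4,"tz":0,"roll":0}]' 90 >/dev/null
python3 -m handwheel '[{"grip":0.8,"tx":0.05,"ty":1.3,"tz":0,"roll":0},{"grip":0.8,"tx":0.1,"ty":2.6,"tz":0,"roll":0},{"grip":0.8,"tx":0.15,"ty":3.9,"tz":0,"roll":0},{"grip":0.8,"tx":0.2,"ty":5.2,"tz":0,"roll":0},{"grip":0.8,"tx":0.25,"ty":6.5,"tz":0,"roll":0},{"grip":0.8,"tx":0.3,"ty":7.8,"tz":0,"roll":0},{"grip":0.8,"tx":0.35,"ty":9.1,"tz":0,"roll":0},{"grip":0.8,"tx":0.4,"ty":10.4,"tz":0,"roll":0},{"grip":0.8,"tx":0.45,"ty":11.7,"tz":0,"roll":0},{"grip":0.8,"tx":0.5,"ty":13,"tz":0,"roll":0},{"grip":0.8,"tx":0.5,"ty":14.2,"tz":0,"roll":0},{"grip":0.8,"tx":0.5,"ty":15.2,"tz":0,"roll":0}]' 90 >/dev/null
python3 -m handwheel '[{"grip":0.8,"tx":0,"ty":0.8,"tz":0,"roll":0},{"grip":0.8,"tx":0,"ty":1.4,"tz":0,"roll":0},{"grip":0.8,"tx":0,"ty":1.8,"tz":0,"roll":0},{"grip":0.8,"tx":0,"ty":2,"tz":0,"roll":0},{"grip":0.8,"tx":0,"ty":2,"tz":0,"roll":0},{"grip":0.8,"tx":0,"ty":2,"tz":0,"roll":0},{"grip":0.8,"tx":0,"ty":2,"tz":0,"roll":0},{"grip":0.8,"tx":0,"ty":2,"tz":0,"roll":0}]' 90
python3 ok.py
```

```text
clock: 22.08
tool_pos: [0.5111, 0.3026, 0.2739]
ee_rot: [[-1.0, 0.0, 0.0], [0.0, 1.0, 0.0], [-0.0, 0.0, -1.0]]
contact_force: [1.4, 0.3, -7.3]
width: 0.0123
grasp_force: 87.8
[ 1.4  0.3 -7.3] [ 0.01  0.01 -0.02] [0.5111 0.3026 0.2739] 22.08
```

```bash

python3 -m handwheel '[{"grip":0.8,"tx":0,"ty":0.03,"tz":0.2,"roll":0},{"grip":0.8,"tx":0,"ty":0.03,"tz":0.6,"roll":0},{"grip":0.8,"tx":0,"ty":0.03,"tz":1.2,"roll":0},{"grip":0.8,"tx":0,"ty":0.03,"tz":1.9,"roll":0},{"grip":0.8,"tx":0,"ty":0.03,"tz":2.6,"roll":0},{"grip":0.8,"tx":0,"ty":0.03,"tz":3.3,"roll":0},{"grip":0.8,"tx":0,"ty":0.03,"tz":4,"roll":0},{"grip":0.8,"tx":0,"ty":0.03,"tz":4.5,"roll":0},{"grip":0.8,"tx":0,"ty":0.03,"tz":4.8,"roll":0},{"grip":0.8,"tx":0,"ty":0.03,"tz":5,"roll":0},{"grip":0.8,"tx":0,"ty":0.03,"tz":5,"roll":0}]' 90 >/dev/null;python3 ok.py
python3 -m handwheel '[{"grip":0.8,"tx":0,"ty":0,"tz":0.05,"roll":0},{"grip":0.8,"tx":0,"ty":0,"tz":0.1,"roll":0},{"grip":0.8,"tx":0,"ty":0,"tz":0.15,"roll":0},{"grip":0.8,"tx":0,"ty":0,"tz":0.2,"roll":0},{"grip":0.8,"tx":0,"ty":0,"tz":0.25,"roll":0},{"grip":0.8,"tx":0,"ty":0,"tz":0.3,"roll":0},{"grip":0.8,"tx":0,"ty":0,"tz":0.35,"roll":0},{"grip":0.8,"tx":0,"ty":0,"tz":0.4,"roll":0}]' 90 >/dev/null;python3 ok.py
python3 -m handwheel '[{"grip":0.8,"tx":0,"ty":0,"tz":0.05,"roll":0},{"grip":0.8,"tx":0,"ty":0,"tz":0.1,"roll":0},{"grip":0.8,"tx":0,"ty":0,"tz":0.15,"roll":0},{"grip":0.8,"tx":0,"ty":0,"tz":0.2,"roll":0},{"grip":0.8,"tx":0,"ty":0,"tz":0.25,"roll":0},{"grip":0.8,"tx":0,"ty":0,"tz":0.3,"roll":0},{"grip":0.8,"tx":0,"ty":0,"tz":0.35,"roll":0},{"grip":0.8,"tx":0,"ty":0,"tz":0.4,"roll":0}]' 90 >/dev/null;python3 ok.py
```

```text
[-0.7 -0.2 -8. ] [-0.04  0.05 -0.01] [0.511  0.3032 0.2234] 23.0
[-1.1 -0.6 -8. ] [-0.    0.02  0.03] [0.5111 0.3033 0.2198] 23.67
[-0.8  2.9 -4.1] [1.22 0.23 0.01] [0.5114 0.3038 0.2163] 24.33
```

```bash

python3 -m handwheel '[{"grip":0.8,"tx":0,"ty":0,"tz":0.05,"roll":0},{"grip":0.8,"tx":0,"ty":0,"tz":0.1,"roll":0},{"grip":0.8,"tx":0,"ty":0,"tz":0.1,"roll":0}]' 90 >/dev/null;python3 ok.py
python3 -m handwheel '[{"grip":0.8,"tx":0,"ty":0,"tz":0.05,"roll":0},{"grip":0.8,"tx":0,"ty":0,"tz":0.1,"roll":0},{"grip":0.8,"tx":0,"ty":0,"tz":0.1,"roll":0}]' 90 >/dev/null;python3 ok.py
```

```text
[ 0.3  3.6 -0.5] [1.58 0.15 0.01] [0.5116 0.3039 0.2155] 24.58
[-0.7  4.7  2. ] [ 1.87  0.02 -0.01] [0.5116 0.3038 0.2145] 24.83
```

```bash

python3 -m handwheel '[{"grip":0.8,"tx":0,"ty":0.03,"tz":0,"roll":0},{"grip":0.8,"tx":0,"ty":0.06,"tz":0,"roll":0},{"grip":0.8,"tx":0,"ty":0.06,"tz":0,"roll":0}]' 90 >/dev/null;python3 ok.py
python3 -m handwheel '[{"grip":0.8,"tx":0,"ty":0.03,"tz":0,"roll":0},{"grip":0.8,"tx":0,"ty":0.06,"tz":0,"roll":0},{"grip":0.8,"tx":0,"ty":0.06,"tz":0,"roll":0}]' 90 >/dev/null;python3 ok.py
```

```text
[1.3 2.9 1.9] [ 1.52 -0.48 -0.03] [0.5114 0.3041 0.2141] 25.08
[2.4 1.9 1.8] [ 1.02 -0.82  0.  ] [0.5112 0.3043 0.2138] 25.33
```

```bash

python3 -m handwheel '[{"grip":0.8,"tx":-0.03,"ty":0.04,"tz":0,"roll":0},{"grip":0.8,"tx":-0.05,"ty":0.08,"tz":0,"roll":0},{"grip":0.8,"tx":-0.05,"ty":0.08,"tz":0,"roll":0}]' 90 >/dev/null;python3 ok.py
python3 -m handwheel '[{"grip":0.8,"tx":-0.02,"ty":0.02,"tz":0.05,"roll":0},{"grip":0.8,"tx":-0.02,"ty":0.02,"tz":0.1,"roll":0},{"grip":0.8,"tx":-0.02,"ty":0.02,"tz":0.1,"roll":0}]' 90 >/dev/null;python3 ok.py
```

```text
[ 1.3  0.5 -0.3] [ 0.29 -0.58 -0.01] [0.5113 0.3048 0.2134] 25.58
[ 0.1  0.3 -1. ] [ 0.02 -0.16 -0.05] [0.5114 0.305  0.2123] 25.83
```

The carrier stands on the mat and the handle is free in the bore. Lowering the handle onto its stop before letting go.

```bash

python3 -m handwheel '[{"grip":0.8,"tx":-0.02,"ty":0,"tz":0.05,"roll":0},{"grip":0.8,"tx":-0.02,"ty":0,"tz":0.1,"roll":0},{"grip":0.8,"tx":-0.02,"ty":0,"tz":0.15,"roll":0},{"grip":0.8,"tx":-0.02,"ty":0,"tz":0.2,"roll":0},{"grip":0.8,"tx":-0.02,"ty":0,"tz":0.25,"roll":0},{"grip":0.8,"tx":-0.02,"ty":0,"tz":0.3,"roll":0},{"grip":0.8,"tx":-0.02,"ty":0,"tz":0.35,"roll":0},{"grip":0.8,"tx":-0.02,"ty":0,"tz":0.4,"roll":0},{"grip":0.8,"tx":-0.02,"ty":0,"tz":0.45,"roll":0},{"grip":0.8,"tx":-0.02,"ty":0,"tz":0.45,"roll":0}]' 90 >/dev/null;python3 ok.py
python3 -m handwheel '[{"grip":0.8,"tx":0,"ty":0,"tz":0.05,"roll":0},{"grip":0.8,"tx":0,"ty":0,"tz":0.05,"roll":0}]' >/dev/null && python3 ok.py &&
python3 -m handwheel '[{"grip":0.8,"tx":0,"ty":0,"tz":0.05,"roll":0},{"grip":0.8,"tx":0,"ty":0,"tz":0.05,"roll":0}]' >/dev/null && python3 ok.py &&
python3 -m handwheel '[{"grip":0.8,"tx":0,"ty":0,"tz":0.05,"roll":0},{"grip":0.8,"tx":0,"ty":0,"tz":0.05,"roll":0}]' >/dev/null && python3 ok.py &&
python3 -m handwheel '[{"grip":0.8,"tx":0,"ty":0,"tz":0.05,"roll":0},{"grip":0.8,"tx":0,"ty":0,"tz":0.05,"roll":0}]' >/dev/null && python3 ok.py
```

```text
[-0.3 -1.2 -0.7] [-0.59 -0.1   0.03] [0.5119 0.3054 0.2081] 26.67
[ 0.7 -1.6 -0.9] [-0.7  -0.06  0.  ] [0.5119 0.3054 0.2077] 26.83
[ 0.1 -2.1 -1.4] [-0.76 -0.07 -0.01] [0.5119 0.3054 0.2072] 27.0
[ 0.5 -1.1 -0.3] [-0.81 -0.17 -0.  ] [0.5119 0.3055 0.2067] 27.17
[ 0.6 -2.2 -1. ] [-0.77 -0.12 -0.03] [0.512  0.3054 0.2062] 27.33
```

```bash

python3 -m handwheel '[{"grip":0.8,"tx":0,"ty":-0.04,"tz":0,"roll":0},{"grip":0.8,"tx":0,"ty":-0.07,"tz":0,"roll":0},{"grip":0.8,"tx":0,"ty":-0.07,"tz":0.03,"roll":0}]' >/dev/null && python3 ok.py &&
python3 -m handwheel '[{"grip":0.8,"tx":0,"ty":0,"tz":0.03,"roll":0},{"grip":0.8,"tx":0,"ty":0,"tz":0.03,"roll":0}]' >/dev/null && python3 ok.py &&
python3 -m handwheel '[{"grip":0.8,"tx":0,"ty":0,"tz":0.03,"roll":0},{"grip":0.8,"tx":0,"ty":0,"tz":0.03,"roll":0}]' >/dev/null && python3 ok.py
```

```text
[ 0.3 -0.5 -0.4] [-0.22  0.06 -0.01] [0.512  0.305  0.2061] 27.58
[-0.7 -0.1  1.4] [-0.16  0.25  0.02] [0.5121 0.3051 0.206 ] 27.75
[-0.4 -1.   4. ] [-0.25  0.47 -0.06] [0.5122 0.3051 0.206 ] 27.92
```

```bash

python3 -m handwheel '[{"grip":0.8,"tx":0,"ty":0,"tz":-0.05,"roll":0},{"grip":0.8,"tx":0,"ty":0,"tz":-0.05,"roll":0},{"grip":1.3,"tx":0,"ty":0,"tz":-0.05,"roll":0},{"grip":1.5,"tx":0,"ty":0,"tz":-0.05,"roll":0},{"grip":1.8,"tx":0,"ty":0,"tz":-0.05,"roll":0},{"grip":2.5,"tx":0,"ty":0,"tz":-0.05,"roll":0},{"grip":3.5,"tx":0,"ty":0,"tz":-0.05,"roll":0},{"grip":4.5,"tx":0,"ty":0,"tz":-0.05,"roll":0},{"grip":5,"tx":0,"ty":0,"tz":-0.05,"roll":0},{"grip":5,"tx":0,"ty":0,"tz":-0.05,"roll":0}]' 20
python3 -m handwheel '[{"grip":5,"tx":0,"ty":0,"tz":-0.5,"roll":0},{"grip":5,"tx":0,"ty":0,"tz":-1.5,"roll":0},{"grip":5,"tx":0,"ty":0,"tz":-3,"roll":0},{"grip":5,"tx":0,"ty":0,"tz":-5,"roll":0},{"grip":5,"tx":0,"ty":0,"tz":-7,"roll":0},{"grip":5,"tx":0,"ty":0,"tz":-9,"roll":0},{"grip":5,"tx":0,"ty":0,"tz":-11,"roll":0},{"grip":5,"tx":0,"ty":0,"tz":-12,"roll":0},{"grip":5,"tx":0,"ty":0,"tz":-12,"roll":0},{"grip":5,"tx":0,"ty":0,"tz":-12,"roll":0}]' 20
python3 - <<'E'
from h import *
p=camera_params("wrist");im=read_camera("wrist");cv2.imwrite("pics/wend.png",im[:,:,::-1])
side=read_camera("side");cv2.imwrite("pics/send.png",side[:,:,::-1])
# bar top at z=.006+.0125+.144
g=proj("wrist",[.512,.305,.162],p).round(1);print(g)
h=cv2.cvtColor(im,cv2.COLOR_RGB2HSV);m=cv2.inRange(h,(0,60,40),(12,200,150));m[300:]=0
cs=sorted(cv2.findContours(m,0,1)[0],key=cv2.contourArea)[-2:]
for c in cs:
    W=np.array([onz("wrist",q[0],.162,p)[:2] for q in c]);print(cv2.contourArea(c),cv2.boundingRect(c),cv2.minAreaRect((W*1000).astype(np.float32)))
# tray outline in side view: grey low saturation near mat
hs=cv2.cvtColor(side,cv2.COLOR_RGB2HSV);m=cv2.inRange(hs,(0,0,90),(180,45,255));m[:,:240]=0;m[:,380:]=0;m[:250]=0
c=max(cv2.findContours(m,0,1)[0],key=cv2.contourArea);hull=cv2.convexHull(c)
q=cv2.approxPolyDP(hull,3,True)[:,0];print([(x.tolist(),onz("side",x,.006)[:2].round(3).tolist(),onz("side",x,.041)[:2].round(3).tolist()) for x in q])
E
```

```text
clock: 28.75
tool_pos: [0.512, 0.3048, 0.2059]
ee_rot: [[-1.0, -0.0, -0.0], [-0.0, 1.0, -0.0], [0.0, -0.0, -1.0]]
contact_force: [0.5, 0.7, 0.8]
width: 0.0497
grasp_force: 0.0
clock: 29.58
tool_pos: [0.5119, 0.3048, 0.3264]
ee_rot: [[-1.0, 0.0, 0.001], [0.0, 1.0, 0.001], [-0.001, 0.001, -1.0]]
contact_force: [0.1, -0.3, -1.1]
width: 0.0502
grasp_force: 0.0
[317. 202.]
1287.0 (307, 159, 17, 86) ((513.1859130859375, 303.4249267578125), (71.57982635498047, 12.78943157196045), 0.4200894236564636)
4403.5 (584, 68, 56, 144) ((446.6588439941406, 665.2396850585938), (142.40769958496094, 158.43496704101562), 89.78974914550781)
[([272, 306], [0.61, 0.251], [0.601, 0.272]), ([284, 300], [0.587, 0.228], [0.579, 0.25]), ([337, 314], [0.455, 0.236], [0.453, 0.257]), ([349, 322], [0.424, 0.25], [0.423, 0.271]), ([342, 359], [0.424, 0.341], [0.423, 0.359]), ([265, 342], [0.598, 0.342], [0.59, 0.359]), ([263, 331], [0.61, 0.318], [0.602, 0.336])]
```

The handle stands upright at (0.513, 0.303). The tray's lower front edge runs from (0.424, 0.341) to (0.598, 0.342), so the carrier is centred at about (0.511, 0.304) on the mat. Nothing touches it.

```bash
python3 -c "
from bench import *
print(hand_in())"
```

```text
the job is handed in; nothing more can be done
None
```

The handle is seated in the carrier (pressed about 15 N for about 0.7 s) and the carrier stands within about 2 mm of the mat's centre, gripper clear; I last saw the glasses upright just after the lift, and I handed the job in with the clock at about 30 s.

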